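Shut off the gas and uncouple the filter

TASK

Shut off the gas take-off station: pull its blue knob up to unlock it, turn it fully clockwise (from the green dot to the red dot) and push it back down so that it locks. Then push the quick coupling's sprung sleeve down, draw the orange filter up out of the socket so that the sleeve springs back, and set the filter down, standing or lying, inside the small white tray without letting it drop. Leave the brown bottles, the clear vial and the white jar round about undisturbed.

Things in the scene. Friction and masses are not known exactly. Their poses are not given: they have to be found in the camera images.
- station: Fixed gas take-off station: aluminium base plate 190 x 70 x 12 mm. Origin at the centre of its underside, z up. The blue locking knob stands at x = -55 mm, the quick coupling at x = +55 mm, both upright, y = 0. The knob sits on a grey block 50 x 50 mm with a steel bonnet, 44 mm diameter, whose top is 64 mm above the worktop.
- knob_top (a point): Centre of the top face of the blue ribbed knob, 40 mm diameter, 32 mm tall (with the knob down its top is 98 mm above the worktop, its underside 66 mm). Moves with the knob. A white line on the top points to a green dot (open) at the start, to a red dot (shut) when turned fully clockwise.
- knob_lift (a joint): How far the knob is pulled up, m: 0 = down (locked), 0.008 = fully up. No spring; slight friction (about 1.5 N) holds it where it is left. A hidden tooth lets it turn only when it is up more than about 6 mm, and lets it go down only near either end of its turn.
- knob_turn (a joint): Angle of the knob, rad, growing clockwise seen from above: about 0 = open (start), 1.2 = shut (end stop). It goes down in the shut position only beyond about 1.08.
- sleeve_top (a point): Centre of the top face of the coupling's sleeve: a brass flange ring, 64 mm outside and 30 mm inside diameter, 8 mm thick, on a ribbed steel sleeve 44 mm diameter, 28 mm tall in all. At rest this face is 75 mm above the worktop, 3 mm below the socket mouth. Moves with the sleeve.
- sleeve (a joint): How far the sleeve is pushed down, m: 0 = up (at rest), 0.013 = stop. Spring: about 4 N at rest, 9 N at the stop. It draws back two dogs that lock the nipple: only while it is down over 6 mm can the filter be pulled up. Once the filter has risen 6 mm the sleeve may come up with it; it drags lightly on the nipple and springs up when this is out.
- socket_mouth (a point): Fixed point: centre of the mouth of the coupling's socket (steel tube, 28 mm outside diameter), 78 mm above the worktop. The filter's body rests on this mouth; its nipple reaches 34 mm below it.
- filter: Loose filter, about 0.12 kg: orange round body 30 mm diameter, 36 mm tall, with dark bands, over a steel nipple 18 mm diameter, 34 mm long. Origin at the centre of the nipple's lower end, z along its axis towards the orange body, 70 mm long in all. At the start it is upright, locked in the coupling, its top 114 mm above the worktop.
- filter_mid (a point): Point on the filter's axis halfway along it, 35 mm from either end. Fingers set astride the orange body come down on the sleeve's flange on both sides of it: they can push the sleeve down and then, still pushing, close on the body and draw it up.
- tray: Fixed white open tray, 88 x 88 mm outside, 18 mm tall, walls and floor 3 mm. Origin at the centre of its underside. (A tall monitor, not listed, stands behind the keyboard, straight ahead of the robot: its screen begins about 0.5 m from the base axis, so cross in front of it with the tool drawn in to about 0.4 m.)
- amber_bottle: Loose small brown bottle with black cap, 42 mm diameter, 90 mm tall; origin at the centre of its base. Leave alone.
- vial: Loose clear vial, 32 mm diameter, 70 mm tall; origin at the centre of its base. Leave alone.
- jar: Loose white jar with a white ribbed cap and a green label, 58 mm diameter, 97 mm tall; origin at the centre of its base. Leave alone.
Mind the look-alikes: they are no part of the job. Leave any yellow look-alike of the filter alone.

How it is judged:
By the outcome, as a careful person would: the job done as asked, in the order asked, and still so for the second after the job is handed in, with the robot touching nothing.
It also fails if it takes over 54 s, if anything falls off the work surface, if the arm or the gripper's body presses on something with over 40 N, if the wrist force passes 120 N, or if a joint passes its speed limit or range.

ROBOT

A 6-joint arm with a two-finger parallel gripper is mounted at the origin on a cart in front of the work surface, level with it; the furniture and walls round the work are solid. World frame = base frame: x ahead of the robot, y to its left, z up, the work surface at z = 0. Lengths are in m, angles in rad, forces in N, time in s.
With the tool pointing down it reaches from about 0.35 to 0.975 m from the base axis. Payload 4.9 kg.
Tool frame: the origin (TCP) lies at the very end of the fingers, on their centre line; the grasp point (between the pads) lies 19 mm behind it; z points along the fingers, y is the line along which they close (so a half turn about z gives the same grasp; the last joint's range is limited). The gripper opens to 85 mm and grips with 20 to 120 N. Pads are 22 mm wide; open, the fingers measure 114 mm over their backs; the gripper's body (76 mm by 85 mm) begins 54 mm behind the grasp point. The pads swing forward as they close: fully open they stand 13 mm farther back than shut.
Start: joints at [-1.329, 0.053, 1.613, -0, 1.476, -0.119], TCP at [0.221, -0.585, 0.231] pointing down, gripper open.
Joint ranges: [-3.01, 3.01], [-1.01, 2.22], [0.06, 2.58], [-1.02, 4.17], [0.09, 2.62], [-3.14, 3.14]. Speed limits (rad/s): [2.57, 2.57, 3.14, 3.14, 3.14, 3.14].

INTERFACE

Orientations are given as a rotation vector (axis times angle).
In Python, from station import ctrl gives the robot as it stands.
- The arm moves only by the tool jog_arm, never from a script. Its argument "plan" is a list of rows, each a list of 7 numbers: the shift along the tool's x, y, z in units of 0.02 m (1.0 is 0.02 m), then the turn, a rotation vector about the tool's x, y, z in units of 45 degrees (1.0 is 45 degrees), then the opening, from -1 (shut) to 1 (fully open). A call has 1 to 8 rows; each row shifts and turns the commanded pose from where the row before left it, along the tool's axes as they then stand; what a row does not reach is not made up. A row lasts 1/10 s, in which the tool goes at most 50 mm and 8.59 degrees, less where a joint would pass 70% of its speed; a pose out of reach is approached as far as the arm can. A call with a number of a shift or a turn outside -1 to 1 is refused whole. A call with a gripper value outside its range is refused whole. The fingers move at their own pace and stop on an object; "grip_force" is the grip in N (left out, the last holds). Time passes only in rows, so rows that do not move let the fingers close. It gives the time, the measured TCP pose, the force, the opening and the grip force at its end, in the units of the state.
- ctrl.get_obs(): the state, without advancing time (a new reading comes with each control period).
- ctrl.get_image(name): name is "scene" or "side" or "wrist"; returns (picture, depth): 420x560x3 uint8, red, green, blue; 420x560 float32, m along the optical axis (not along the pixel's ray), 0 where there is no reading.
- ctrl.camera_info(name): a dict with "camera_matrix" (3x3 intrinsics, pixels), "k1" (the pictures are not rectified: a ray, as slopes to the right and down, at radius r is drawn at 1 + k1 r^2 times it, then the intrinsics apply), "rvec" (rotation vector, rad) and "tvec" (3), from world to camera coordinates, as OpenCV has them; the wrist camera has in their place "T_tool_cam" (4x4, takes a point from camera to tool coordinates, whose origin is the TCP and whose axes are the flange's). Camera axes: x right, y down, z forward; pixel columns grow to the right and rows downward; lengths in m; the calibration is good to about 2 mm. A picture is of the moment at which its call begins: read the wrist's pose just before it. camera_info takes no time and is no camera call.
- ctrl.finish_job(): hands the job in; it is judged then, once.
The state is a dict: "t": time; "q": joint angles; "dq": joint speeds; "effort": joint torques, N m; "tool_pos": TCP position; "tool_rot": TCP orientation; "contact_force": force on the tool from outside, world axes, zero at the start; "wrist_torque": the same for the moment, N m; "opening": finger opening in m; "grip_force": force on a finger pad.
Only numpy, scipy, OpenCV 4.12 (cv2) and the standard library are available. Lean on these libraries where they do the work, as an engineer would, in place of code of your own. Each camera call takes 0.05 s, during which the arm holds its last target. There are 200 camera calls.

## Working session

There is one attempt and no reset: what is moved stays moved. The work goes in short steps, Python scripts to look and compute and a tool call to move; the robot and the scene stay as the last step left them, time stands still between calls to the robot, and variables do not carry over. Pictures are saved under pics/ and viewed, at most 10 in all, crops included, and the job is handed in when it is done.

Besides the shell and the picture viewer there is one more tool, called after "Request:" as name(argument=value, ...), one argument or row to a line, values as JSON. jog_arm: Moves the arm, as the interface text tells. Shifts and turns lie within -1 to 1; 1 stands for 0.02 m of shift or 45 degrees of turn. Its arguments: {"type":"object","properties":{"plan":{"type":"array"},"grip_force":{"type":"number"}},"required":["plan"]}

```bash
ls; mkdir -p pics; python3 - <<'E'
from station import ctrl
import cv2, numpy as np
for n in ("scene","side"):
    im,d=ctrl.get_image(n); np.savez(f"pics/{n}0.npz",im=im,d=d)
    cv2.imwrite(f"pics/{n}0.png",im[:,:,::-1])
    print(n,ctrl.camera_info(n))
print(ctrl.camera_info("wrist")); print(ctrl.get_obs())
a=[cv2.imread(f"pics/{n}0.png") for n in("scene","side")]
E
```

```text
pics
scene {'camera_matrix': array([[534.7188675 ,   0.        , 274.90202335],
       [  0.        , 534.7188675 , 215.44500082],
       [  0.        ,   0.        ,   1.        ]]), 'k1': -0.05961498433387395, 'rvec': array([ 2.21567676, -0.71542428,  0.30426708]), 'tvec': array([-0.65996027,  0.05021306,  1.0196378 ])}
side {'camera_matrix': array([[437.1008917 ,   0.        , 281.80268466],
       [  0.        , 437.1008917 , 200.24098218],
       [  0.        ,   0.        ,   1.        ]]), 'k1': -0.08494541225124605, 'rvec': array([ 2.18725493, -0.17216691,  0.11285472]), 'tvec': array([-0.5841682 , -0.08587309,  1.1454548 ])}
{'camera_matrix': array([[365.95240721,   0.        , 275.00294509],
       [  0.        , 365.95240721, 205.86304027],
       [  0.        ,   0.        ,   1.        ]]), 'k1': -0.011066647104251509, 'T_tool_cam': array([[-1.39228673e-03, -9.56200234e-01, -2.92710050e-01,
         7.49400436e-02],
       [ 9.99998901e-01, -1.18233840e-03, -8.94171395e-04,
         1.13061562e-04],
       [ 5.08924567e-04, -2.92710973e-01,  9.56200830e-01,
        -1.43592017e-01],
       [ 0.00000000e+00,  0.00000000e+00,  0.00000000e+00,
         1.00000000e+00]])}
{'t': 0.1, 'q': array([-1.32901215e+00,  5.33076763e-02,  1.61414795e+00,  3.20385846e-05,
        1.47599419e+00, -1.18972445e-01]), 'dq': array([ 0.001053  , -0.00229437, -0.00423896, -0.00019802, -0.00084751,
        0.00114679]), 'effort': array([ 6.10721713e-05, -3.94901133e+01, -3.71364319e+01, -1.06621492e-04,
        3.87253094e-03,  2.59578918e-06]), 'tool_pos': array([ 0.22050447, -0.58421461,  0.23018074]), 'tool_rot': array([-3.08879846e+00, -5.63269614e-01,  1.28945573e-04]), 'contact_force': array([0.40424696, 0.16970126, 0.1815313 ]), 'wrist_torque': array([-0.0694522 ,  0.02487466, -0.02518544]), 'grip_force': 0.0, 'opening': 0.08537068959454473}
```

View pics/scene0.png

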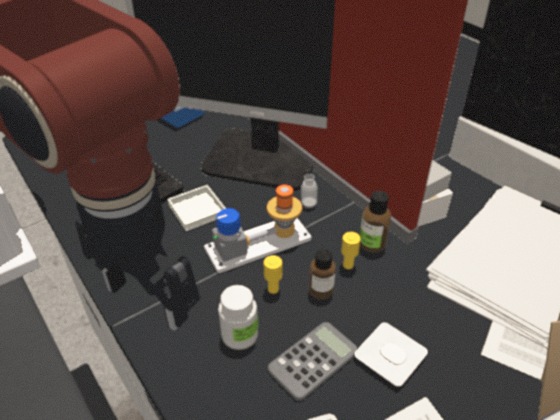

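View pics/side0.png

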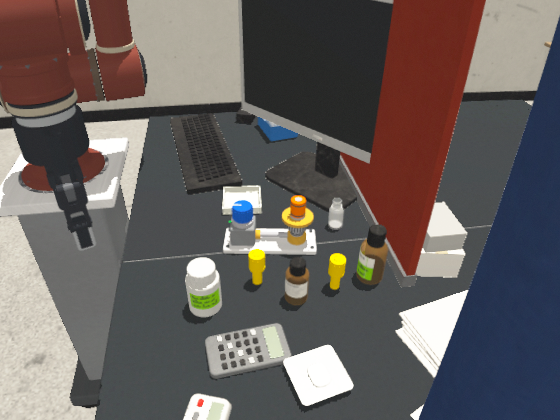

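The scene view shows the station with its blue knob at (229,220) and the orange filter on the brass flange at (285,192). The tray is at (197,206). The side view shows the knob at (243,212), the filter at (298,205) and the tray at (242,199). Possible look-alikes are the yellow ones at scene (273,270) and (350,247), and the blue folder at (182,118). I choose the orange one seated in the brass flange.

```bash
cat > h.py <<'E'
import numpy as np, cv2
from scipy.spatial.transform import Rotation as R
from station import ctrl
def cam(n,obs=None):
    c=ctrl.camera_info(n)
    if n=="wrist":
        T=np.eye(4);T[:3,:3]=R.from_rotvec(obs["tool_rot"]).as_matrix();T[:3,3]=obs["tool_pos"]
        T=T@c["T_tool_cam"]; Rw,o=T[:3,:3],T[:3,3]
    else:
        Rc=R.from_rotvec(c["rvec"]).as_matrix(); Rw=Rc.T; o=-Rc.T@c["tvec"]
    return c["camera_matrix"],np.array([c["k1"],0,0,0,0]),Rw,o
def rays(C,uv):
    p=cv2.undistortPoints(np.array(uv,float).reshape(-1,1,2),C[0],C[1])[:,0]
    return np.c_[p,np.ones(len(p))]@C[2].T
def plane(C,uv,z):
    d=rays(C,uv); return C[3]+d*((z-C[3][2])/d[:,2])[:,None]
def proj(C,P):
    P=np.atleast_2d(P); rv=cv2.Rodrigues(C[2].T)[0]
    return cv2.projectPoints(P,rv,-C[2].T@C[3],C[0],C[1])[0][:,0]
def depthpts(C,uv,d):
    r=rays(C,uv); return C[3]+r*np.array(d)[:,None]
def hsv(im,lo,hi,k=3):
    m=cv2.inRange(cv2.cvtColor(im,cv2.COLOR_RGB2HSV),lo,hi)
    return cv2.morphologyEx(m,cv2.MORPH_OPEN,np.ones((k,k)))
def blobs(m,amin=30):
    n,l,s,c=cv2.connectedComponentsWithStats(m); return [(c[i],s[i],l==i) for i in range(1,n) if s[i,4]>amin]
E
python3 - <<'E'
from h import *
np.set_printoptions(precision=3,suppress=True)
for n in("scene","side"):
    z=np.load(f"pics/{n}0.npz");im,d=z["im"],z["d"];C=cam(n); print(n,"cam at",C[3])
    for nm,lo,hi in(("blue",(105,150,60),(130,255,255)),("orange",(3,170,150),(13,255,255)),("brass",(14,120,120),(22,255,255)),("yellow",(23,180,150),(32,255,255)),("white",(0,0,150),(179,60,255))):
        for c,s,m in blobs(hsv(im,lo,hi),40 if nm!="white" else 200):
            if not(150<c[0]<400 and 150<c[1]<350): continue
            v,u=np.nonzero(m&(d>0)); P=depthpts(C,np.c_[u,v],d[v,u]) if len(u) else np.zeros((1,3))
            top=P[P[:,2]>np.percentile(P[:,2],98)-.004]
            print(nm,c.round(1),s,"zmax %.3f"%np.percentile(P[:,2],98),"top",top.mean(0),"med",np.median(P,0), "ext",np.percentile(P,2,0)[:2],np.percentile(P,98,0)[:2])
E
```

```text
scene cam at [ 0.123 -0.974  0.717]
blue [228.9 221.6] [217 208  23  27 462] zmax 0.099 top [ 0.45  -0.37   0.098] med [ 0.446 -0.378  0.094] ext [ 0.429 -0.387] [ 0.467 -0.35 ]
orange [284.  192.4] [276 188  17   9  82] zmax 0.115 top [ 0.552 -0.39   0.113] med [ 0.551 -0.392  0.113] ext [ 0.543 -0.4  ] [ 0.649 -0.289]
orange [284.1 201.9] [277 199  15   7  90] zmax 0.103 top [ 0.548 -0.395  0.102] med [ 0.549 -0.396  0.095] ext [ 0.542 -0.4  ] [ 0.563 -0.383]
brass [284.2 209.3] [267 197  36  23 466] zmax 0.081 top [ 0.549 -0.387  0.086] med [ 0.548 -0.393  0.074] ext [ 0.527 -0.416] [ 0.64  -0.314]
brass [285.3 232. ] [277 227  17  10 120] zmax 0.031 top [ 0.551 -0.399  0.029] med [ 0.549 -0.4    0.025] ext [ 0.539 -0.405] [ 0.566 -0.388]
white [195.8 205.6] [ 168  185   57   45 1353] zmax 0.019 top [ 0.456 -0.224  0.018] med [ 0.46  -0.214  0.003] ext [ 0.414 -0.267] [ 0.509 -0.162]
white [300.2 231.9] [292 219  19  26 242] zmax 0.015 top [ 0.582 -0.403  0.013] med [ 0.583 -0.406  0.011] ext [ 0.554 -0.424] [ 0.605 -0.371]
white [258.2 230.2] [241 221  34  18 296] zmax 0.056 top 
[... 2150 characters left out ...]
 201  14  27 323] zmax 0.069 top [ 0.65  -0.347  0.068] med [ 0.649 -0.351  0.039] ext [ 0.638 -0.357] [ 0.664 -0.337]
white [273.9 243. ] [ 223  228   94   27 1425] zmax 0.029 top [ 0.505 -0.38   0.029] med [ 0.512 -0.395  0.012] ext [ 0.41  -0.424] [ 0.596 -0.333]
white [201.7 276.6] [ 185  257   35   39 1096] zmax 0.099 top [ 0.366 -0.53   0.097] med [ 0.366 -0.542  0.087] ext [ 0.339 -0.556] [ 0.392 -0.507]
white [295.6 289.6] [285 282  22  16 269] zmax 0.055 top [ 0.523 -0.55   0.053] med [ 0.524 -0.551  0.039] ext [ 0.508 -0.554] [ 0.543 -0.537]
white [206.3 310.5] [190 302  32  15 216] zmax 0.023 top [ 0.366 -0.552  0.021] med [ 0.368 -0.553  0.014] ext [ 0.341 -0.557] [ 0.392 -0.539]
```

Request:
jog_arm(
  plan=[
    [1,-0.3,-0.5,0,0,0,1],
    [1,-0.3,-0.5,0,0,0,1],
    [1,-0.3,-0.5,0,0,0,1],
    [1,-0.3,-0.5,0,0,0,1],
    [1,-0.3,-0.5,0,0,0,1],
    [1,-0.3,0,0,0,0,1],
    [1,-0.3,0,0,0,0,1],
    [1,-0.3,0,0,0,0,1],
  ],
)

```text
t: 0.9
tool_pos: [0.3539, -0.4826, 0.2807]
tool_rot: [-3.09, -0.563, 0.0]
contact_force: [0.2, -0.2, -0.0]
opening: 0.0856
grip_force: 0.0
```

Request:
jog_arm(
  plan=[
    [1,-0.3,0,0,0,0,1],
    [1,-0.3,0,0,0,0,1],
    [1,-0.3,0,0,0,0,1],
    [1,-0.3,0,0,0,0,1],
    [1,-0.3,0,0,0,0,1],
    [1,-0.3,0,0,0,0,1],
    [0.5,0,0,0,0,0,1],
    [0,0,0,0,0,0,1],
  ],
)

```text
t: 1.7
tool_pos: [0.4629, -0.4033, 0.2807]
tool_rot: [-3.09, -0.566, 0.001]
contact_force: [-0.2, 0.4, -0.8]
opening: 0.0852
grip_force: 0.0
```

```bash
python3 - <<'E'
from h import *
np.set_printoptions(precision=4,suppress=True)
o=ctrl.get_obs(); im,d=ctrl.get_image("wrist"); np.savez("pics/w1.npz",im=im,d=d); cv2.imwrite("pics/w1.png",im[:,:,::-1])
print(o["t"],o["tool_pos"],o["tool_rot"])
C=cam("wrist",o)
for nm,lo,hi,z in(("blue",(105,150,60),(130,255,255),.098),("orange",(3,170,120),(13,255,255),.114),("brass",(14,120,120),(24,255,255),.075)):
    for c,s,m in blobs(hsv(im,lo,hi),150):
        v,u=np.nonzero(m&(d>0)); P=depthpts(C,np.c_[u,v],d[v,u])
        k=abs(P[:,2]-z)<.004; 
        if k.sum()<20: print(nm,c,"no top",np.median(P,0)); continue
        top=P[k]
        (xc,yc),r=cv2.minEnclosingCircle(top[:,:2].astype(np.float32))
        print(nm,c.round(1),s,"n",k.sum(),"mean",top.mean(0),"circ",xc,yc,r)
E
```

```text
1.7 [ 0.4629 -0.4033  0.2807] [-3.0895 -0.5661  0.0008]
blue [234.7 176.3] [ 213  154   44   46 1484] n 1363 mean [ 0.4523 -0.3676  0.0986] circ 0.4505031406879425 -0.36733919382095337 0.021039683371782303
brass [296.7  71.1] [ 260   35   70   72 3276] n 2409 mean [ 0.5568 -0.3883  0.0759] circ 0.5583138465881348 -0.385871022939682 0.03153938427567482
brass [423.7609  73.4936] no top [ 0.6007 -0.5027  0.0535]
brass [253.434  141.4151] no top [ 0.4795 -0.3721  0.0333]
brass [338.4595 184.955 ] no top [ 0.4724 -0.4687  0.0552]
```

View pics/w1.png

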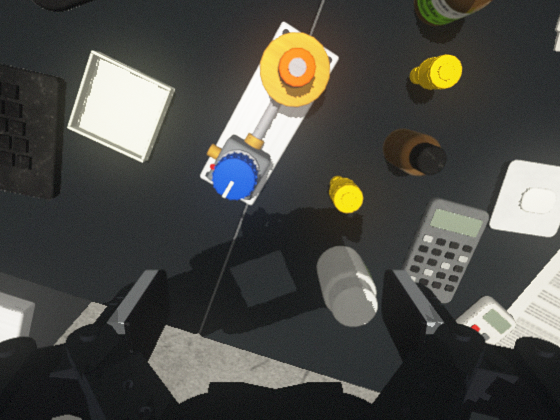

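The wrist view shows the knob at (235,176) with its white line toward the lower left and the red dot at (212,167). The orange filter sits in the brass flange at (297,68), the tray is at (120,105), and the yellow look-alikes are at (347,195) and (440,72). The knob-to-coupling distance measures 0.109 m against the nominal 0.110.

Request:
jog_arm(
  plan=[
    [0,-0.5,0.5,0,0,0,1],
    [0,-0.5,0.8,0,0,0,1],
    [0,-0.5,0.8,0,0,0,1],
    [0,-0.4,0.8,0,0,0,1],
    [0,0,0.8,0,0,0,1],
    [0,0,0.8,0,0,0,1],
    [0,0,0.8,0,0,0,1],
    [0,0,0,0,0,0,1],
  ],
)

```text
t: 2.55
tool_pos: [0.4475, -0.3674, 0.1717]
tool_rot: [-3.086, -0.562, 0.005]
contact_force: [-0.7, 0.1, 0.3]
opening: 0.0854
grip_force: 0.0
```

Request:
jog_arm(
  plan=[
    [0.15,0.05,0.8,0,0,0,1],
    [0,0,0.8,0,0,0,1],
    [0,0,0.8,0,0,0,1],
    [0,0,0.8,0,0,0,1],
    [0,0,0.8,0,0,0,1],
    [0,0,0.6,0,0,0,1],
    [0,0,0.25,0,0,0,1],
    [0,0,0,0,0,0,1],
  ],
)

```text
t: 3.35
tool_pos: [0.4517, -0.3677, 0.0772]
tool_rot: [-3.089, -0.563, 0.002]
contact_force: [1.0, 0.8, 0.0]
opening: 0.0853
grip_force: 0.0
```

Request:
jog_arm(
  plan=[
    [0,0,0,0,0,0,0.2],
    [0,0,0,0,0,0,0.0],
    [0,0,0,0,0,0,-0.1],
    [0,0,0,0,0,0,-0.2],
    [0,0,0,0,0,0,-0.2],
    [0,0,0,0,0,0,-0.2],
    [0,0,0,0,0,0,-0.2],
    [0,0,0,0,0,0,-0.2],
  ],
  grip_force=40,
)

```text
t: 4.15
tool_pos: [0.4519, -0.3669, 0.0796]
tool_rot: [-3.088, -0.563, 0.001]
contact_force: [-2.7, 7.2, 7.6]
opening: 0.0385
grip_force: 40.1
```

Request:
jog_arm(
  plan=[
    [0,0,-0.15,0,0,0,-0.3],
    [0,0,-0.15,0,0,0,-0.3],
    [0,0,-0.15,0,0,0,-0.3],
    [0,0,0,0,0,0,-0.3],
    [0,0,0,0,0,0,-0.3],
  ],
  grip_force=60,
)

```text
t: 4.65
tool_pos: [0.4518, -0.3669, 0.0872]
tool_rot: [-3.088, -0.563, 0.001]
contact_force: [-1.3, 6.2, 0.7]
opening: 0.0378
grip_force: 60.5
```

Request:
jog_arm(
  plan=[
    [0,0,-0.1,0,0,0,-0.3],
    [0,0,0,0,0,0,-0.3],
    [0,0,0,0,0,0,-0.3],
  ],
)

```text
t: 4.95
tool_pos: [0.4517, -0.3669, 0.0879]
tool_rot: [-3.088, -0.563, 0.0]
contact_force: [2.2, 5.5, -7.1]
opening: 0.038
grip_force: 62.1
```

Request:
jog_arm(
  plan=[
    [0,0,0,0,0,0.18,-0.3],
    [0,0,0,0,0,0.18,-0.3],
    [0,0,0,0,0,0.18,-0.3],
    [0,0,0,0,0,0.18,-0.3],
    [0,0,0,0,0,0,-0.3],
  ],
)

```text
t: 5.45
tool_pos: [0.4518, -0.368, 0.088]
tool_rot: [-3.125, 0.321, 0.001]
contact_force: [3.4, 0.6, -9.9]
opening: 0.0378
grip_force: 61.9
```

```bash
python3 - <<'E'
from h import *
np.set_printoptions(precision=4,suppress=True)
o=ctrl.get_obs(); im,d=ctrl.get_image("wrist"); cv2.imwrite("pics/w2.png",im[:,:,::-1])
print(o["t"],o["tool_pos"],o["tool_rot"],o["wrist_torque"],o["contact_force"])
E
```

```text
5.45 [ 0.4518 -0.368   0.088 ] [-3.1251  0.3206  0.0007] [ 0.0156 -0.5496 -0.0274] [ 3.4157  0.6157 -9.8543]
```

View pics/w2.png

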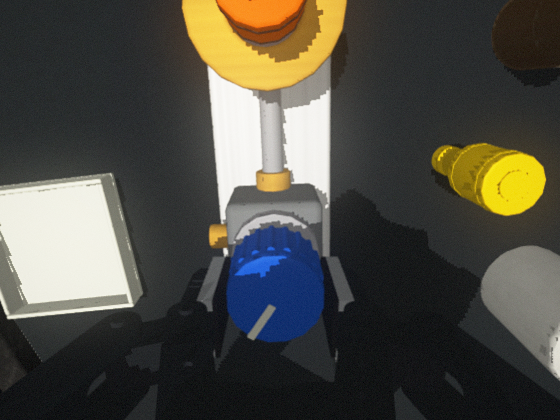

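The white line at (262,322) keeps its angle relative to the fingers, so the knob is turning with the gripper.

Request:
jog_arm(
  plan=[
    [0,0,0,0,0,0.18,-0.3],
    [0,0,0,0,0,0.18,-0.3],
    [0,0,0,0,0,0.18,-0.3],
    [0,0,0,0,0,0.18,-0.3],
    [0,0,0,0,0,0.12,-0.3],
    [0,0,0,0,0,0,-0.3],
  ],
)

```text
t: 6.1
tool_pos: [0.4511, -0.3691, 0.0881]
tool_rot: [2.853, -1.308, -0.001]
contact_force: [1.0, -5.8, -15.1]
opening: 0.0379
grip_force: 61.7
```

```bash
python3 - <<'E'
from h import *
o=ctrl.get_obs(); print(o["tool_rot"],o["wrist_torque"],o["contact_force"], o["q"], np.degrees(2*np.arctan2(o["tool_rot"][1],o["tool_rot"][0])))
E
```

```text
[ 2.85296510e+00 -1.30807099e+00 -1.42549520e-03] [-0.96314961 -0.08021274  0.75248121] [  0.95417097  -5.84260427 -15.07727064] [-0.81188548  0.08441198  1.82948393 -0.00336343  1.22740519  1.61983497] -49.262463206386926
```

Request:
jog_arm(
  plan=[
    [0,0,0.2,0,0,0,-0.3],
    [0,0,0.2,0,0,0,-0.3],
    [0,0,0.15,0,0,0,-0.3],
    [0,0,0,0,0,0,-0.3],
  ],
)

```text
t: 6.5
tool_pos: [0.4513, -0.3692, 0.0799]
tool_rot: [2.853, -1.309, -0.002]
contact_force: [-6.5, -1.3, -0.7]
opening: 0.0377
grip_force: 63.2
```

Request:
jog_arm(
  plan=[
    [0,0,0.1,0,0,0,-0.3],
    [0,0,0.1,0,0,0,-0.3],
    [0,0,0,0,0,0,-0.3],
  ],
)

```text
t: 6.8
tool_pos: [0.4515, -0.3695, 0.0796]
tool_rot: [2.853, -1.308, -0.004]
contact_force: [-12.7, 6.0, 16.6]
opening: 0.0379
grip_force: 64.8
```

Request:
jog_arm(
  plan=[
    [0,0,0,0,0,0,1],
    [0,0,0,0,0,0,1],
    [0,0,0,0,0,0,1],
    [0,0,0,0,0,0,1],
    [0,0,-0.5,0,0,0,1],
    [0,0,-1,0,0,0,1],
    [0,0,-1,0,0,0,1],
    [0,0,-1,0,0,0,1],
  ],
)

```text
t: 7.6
tool_pos: [0.4522, -0.3681, 0.1456]
tool_rot: [-2.853, 1.316, -0.0]
contact_force: [-0.5, -0.5, -0.6]
opening: 0.0853
grip_force: 0.0
```

Request:
jog_arm(
  plan=[
    [0,0,-1,0,0,-0.18,1],
    [0,0,-1,0,0,-0.18,1],
    [0,0,0,0,0,-0.18,1],
    [0,0,0,0,0,-0.18,1],
    [0,0,0,0,0,-0.15,1],
    [0,0,0,0,0,0,1],
  ],
)

```text
t: 8.2
tool_pos: [0.4522, -0.3681, 0.1849]
tool_rot: [3.128, -0.284, 0.001]
contact_force: [0.4, 0.1, -0.0]
opening: 0.0855
grip_force: 0.0
```

```bash
cat > look.py <<'E'
from h import *
import sys
np.set_printoptions(precision=4,suppress=True)
o=ctrl.get_obs(); im,d=ctrl.get_image("wrist"); cv2.imwrite(f"pics/{sys.argv[1]}.png",im[:,:,::-1])
print(o["t"],o["tool_pos"],"yaw",np.degrees(2*np.arctan2(o["tool_rot"][1],o["tool_rot"][0])))
C=cam("wrist",o)
v,u=np.nonzero(d>0); P=depthpts(C,np.c_[u,v],d[v,u]); H=cv2.cvtColor(im,cv2.COLOR_RGB2HSV)[v,u]
for nm,lo,hi,z0,z1 in(("blue",105,130,.094,.110),("orange",3,13,.108,.12),("brass",14,24,.070,.082)):
    k=(H[:,0]>=lo)&(H[:,0]<=hi)&(H[:,1]>120)&(P[:,2]>z0)&(P[:,2]<z1)&(np.hypot(P[:,0]-.5,P[:,1]+.375)<.12)
    if k.sum()<30: print(nm,k.sum()); continue
    q=P[k]; (x,y),r=cv2.minEnclosingCircle(q[:,:2].astype(np.float32)); print(nm,k.sum(),"mean",q.mean(0),"circ",round(x,4),round(y,4),round(r,4),"zmed",np.median(q[:,2]))
E
python3 look.py w3
```

```text
8.2 [ 0.4522 -0.3681  0.1849] yaw -10.380177615035263
blue 2506 mean [ 0.4519 -0.3684  0.0986] circ 0.4502 -0.3677 0.021 zmed 0.09876687085791565
orange 314 mean [ 0.5507 -0.3858  0.1136] circ 0.5578 -0.3858 0.015 zmed 0.11420696410112226
brass 4842 mean [ 0.5529 -0.3854  0.0759] circ 0.5158 -0.4227 0.0879 zmed 0.0759423964762195
```

View pics/w3.png

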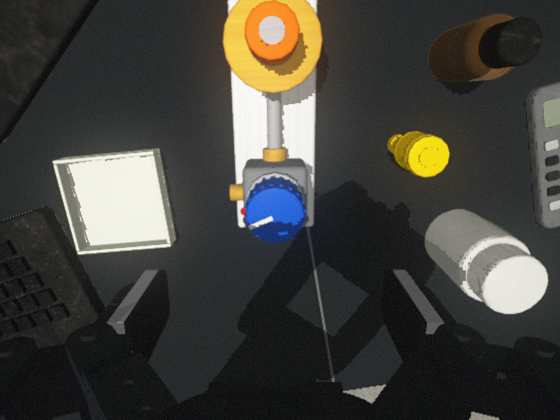

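The white line at (262,221) now points at the red dot at (243,212). The knob top is at 0.0987 m, the same as at the start, so it is down and locked. The filter is at (272,30).

Request:
jog_arm(
  plan=[
    [0.5,-0.08,0,0,0,0,0],
    [0.8,0,0,0,0,0,0],
    [0.8,0,0,0,0,0,0],
    [0.8,0,0,0,0,0,0],
    [0.8,0,0,0,0,0,0],
    [0.8,0,0,0,0,0,0],
    [0.8,0,0,0,0,0,0],
    [0,0,0,0,0,0,0],
  ],
)

```text
t: 9.05
tool_pos: [0.5584, -0.3855, 0.1841]
tool_rot: [-3.129, 0.284, -0.001]
contact_force: [-0.1, -0.3, 0.0]
opening: 0.0426
grip_force: 0.0
```

```bash
python3 look.py w4; python3 -c "
from h import *
o=ctrl.get_obs();print(o['tool_pos'],o['opening'])"
```

```text
9.05 [ 0.5584 -0.3855  0.1841] yaw 349.61694054667686
blue 1829 mean [ 0.453  -0.3682  0.0986] circ 0.4508 -0.3672 0.0207 zmed 0.09883311700407807
orange 665 mean [ 0.5561 -0.3852  0.114 ] circ 0.5592 -0.3858 0.0152 zmed 0.11459299269471351
brass 1294 mean [ 0.5225 -0.4198  0.0743] circ 0.5161 -0.4237 0.0886 zmed 0.07535911349842811
[ 0.55746417 -0.38542745  0.18396884] 0.04305271914914469
```

Request:
jog_arm(
  plan=[
    [0.05,0,0.5,0,0,0,0],
    [0,0,0.8,0,0,0,0],
    [0,0,0.8,0,0,0,0],
    [0,0,0.8,0,0,0,0],
    [0,0,0.8,0,0,0,0],
    [0,0,0.8,0,0,0,0],
    [0,0,0.4,0,0,0,0],
    [0,0,0,0,0,0,0],
  ],
)

```text
t: 9.9
tool_pos: [0.5566, -0.385, 0.084]
tool_rot: [-3.127, 0.284, 0.004]
contact_force: [0.3, -0.0, 0.1]
opening: 0.0427
grip_force: 0.0
```

Request:
jog_arm(
  plan=[
    [0,0,0.2,0,0,0,0],
    [0,0,0.2,0,0,0,0],
    [0,0,0.2,0,0,0,0],
    [0,0,0,0,0,0,0],
  ],
)

```text
t: 10.3
tool_pos: [0.5574, -0.3856, 0.0739]
tool_rot: [-3.128, 0.284, 0.001]
contact_force: [0.6, -0.0, -0.4]
opening: 0.0428
grip_force: 0.0
```

Request:
jog_arm(
  plan=[
    [0,0,0.2,0,0,0,0],
    [0,0,0.2,0,0,0,0],
    [0,0,0,0,0,0,0],
  ],
)

```text
t: 10.6
tool_pos: [0.5579, -0.386, 0.0669]
tool_rot: [3.128, -0.284, 0.001]
contact_force: [-2.2, 0.9, 5.7]
opening: 0.0427
grip_force: 2.9
```

Request:
jog_arm(
  plan=[
    [0,0,0.2,0,0,0,0],
    [0,0,0,0,0,0,0],
  ],
)

```text
t: 10.8
tool_pos: [0.558, -0.3862, 0.0634]
tool_rot: [3.128, -0.284, 0.002]
contact_force: [-2.3, 1.0, 7.3]
opening: 0.0423
grip_force: 3.6
```

Request:
jog_arm(
  plan=[
    [0,0,0.2,0,0,0,0],
    [0,0,0.15,0,0,0,0],
    [0,0,0,0,0,0,0],
  ],
)

```text
t: 11.1
tool_pos: [0.5582, -0.3863, 0.0601]
tool_rot: [3.129, -0.284, 0.0]
contact_force: [-8.2, 6.0, 20.5]
opening: 0.043
grip_force: 10.2
```

Request:
jog_arm(
  plan=[
    [0,0,0,0,0,0,-0.2],
    [0,0,0,0,0,0,-0.4],
    [0,0,0,0,0,0,-0.5],
    [0,0,0,0,0,0,-0.5],
    [0,0,0,0,0,0,-0.5],
  ],
  grip_force=50,
)

```text
t: 11.6
tool_pos: [0.5603, -0.3868, 0.0616]
tool_rot: [3.127, -0.284, 0.009]
contact_force: [-3.7, 6.1, 20.7]
opening: 0.0289
grip_force: 53.0
```

Request:
jog_arm(
  plan=[
    [0,0,-0.2,0,0,0,-0.5],
    [0,0,-0.2,0,0,0,-0.5],
    [0,0,0,0,0,0,-0.5],
  ],
)

```text
t: 11.9
tool_pos: [0.5602, -0.3867, 0.0664]
tool_rot: [3.126, -0.284, 0.01]
contact_force: [4.0, 1.1, 5.3]
opening: 0.0287
grip_force: 50.8
```

Request:
jog_arm(
  plan=[
    [0,0,-0.2,0,0,0,-0.5],
    [0,0,-0.2,0,0,0,-0.5],
    [0,0,0,0,0,0,-0.5],
  ],
)

```text
t: 12.2
tool_pos: [0.559, -0.3862, 0.0718]
tool_rot: [3.127, -0.284, 0.006]
contact_force: [6.6, -0.5, 1.7]
opening: 0.0291
grip_force: 50.1
```

Request:
jog_arm(
  plan=[
    [0,0,-0.3,0,0,0,-0.5],
    [0,0,-0.3,0,0,0,-0.5],
    [0,0,-0.3,0,0,0,-0.5],
    [0,0,-0.4,0,0,0,-0.5],
    [0,0,-0.4,0,0,0,-0.5],
    [0,0,-0.5,0,0,0,-0.5],
    [0,0,0,0,0,0,-0.5],
  ],
)

```text
t: 12.9
tool_pos: [0.5578, -0.3863, 0.1168]
tool_rot: [3.127, -0.284, 0.001]
contact_force: [0.3, -0.3, -0.9]
opening: 0.0288
grip_force: 50.2
```

Request:
jog_arm(
  plan=[
    [0,0,-0.5,0,0,0,-0.5],
    [0,0,-0.8,0,0,0,-0.5],
    [0,0,-0.8,0,0,0,-0.5],
    [0,0,-0.8,0,0,0,-0.5],
    [0,0,-0.8,0,0,0,-0.5],
    [0,0,0,0,0,0,-0.5],
  ],
)

```text
t: 13.5
tool_pos: [0.5591, -0.3871, 0.1941]
tool_rot: [3.125, -0.284, 0.009]
contact_force: [0.2, -0.6, -0.2]
opening: 0.0288
grip_force: 50.2
```

```bash
python3 - <<'E'
from h import *
np.set_printoptions(precision=4,suppress=True)
o=ctrl.get_obs(); print(o["t"],o["tool_pos"],np.degrees(2*np.arctan2(o["tool_rot"][1],o["tool_rot"][0])))
ims=[]
for n in("wrist","side"):
    im,d=ctrl.get_image(n); np.savez(f"pics/{n}5.npz",im=im,d=d); ims.append(im)
    if n=="side": im=cv2.resize(im[120:260,180:380],None,fx=2.8,fy=2.8); 
    else: im=cv2.resize(im,(525,392)); 
    ims[-1]=im[:392]
cv2.imwrite("pics/c5.png",cv2.resize(np.hstack(ims),(800,290))[:,:,::-1])
# tray rim from both fixed cams (start pictures) and obstacles near
z=np.load("pics/scene0.npz");im,d=z["im"],z["d"];C=cam("scene")
for n,rect in(("scene",(150,170,240,250)),("side",(205,175,275,220))):
    z=np.load(f"pics/{n}0.npz");im,d=z["im"],z["d"];C=cam(n);m=hsv(im,(0,0,130),(179,60,255))
    c,s,mm=max([b for b in blobs(m,200) if rect[0]<b[0][0]<rect[2] and rect[1]<b[0][1]<rect[3]],key=lambda b:b[1][4])
    hull=cv2.convexHull(np.argwhere(mm)[:,::-1].astype(np.float32))[:,0]
    W=plane(C,hull,.018)[:,:2]; print(n,"tray rim rect",cv2.minAreaRect(W.astype(np.float32)))
    v,u=np.nonzero(d>0);P=depthpts(C,np.c_[u,v],d[v,u])
    k=(P[:,2]>.03)&(P[:,2]<.5)&(abs(P[:,0]-.46)<.2)&(P[:,1]>-.33)&(P[:,1]<0.1)
    Q=P[k]; 
    if len(Q): print("near tray",len(Q),Q.min(0),Q.max(0),"closest",np.sort(np.hypot(Q[:,0]-.46,Q[:,1]+.217))[:200:40])
E
```

```text
13.5 [ 0.5591 -0.3871  0.1941] -10.375555957467732
scene tray rim rect ((0.45606619119644165, -0.23022642731666565), (0.10737758129835129, 0.09429513663053513), 85.20919036865234)
near tray 12047 [ 0.4843 -0.33    0.0301] [0.66   0.0991 0.3706] closest [0.1691 0.1708 0.1713 0.1716 0.1718]
side tray rim rect ((0.45818448066711426, -0.23339615762233734), (0.11449284106492996, 0.09031987935304642), 84.99964141845703)
near tray 11874 [ 0.4848 -0.3297  0.0302] [0.66   0.0995 0.4414] closest [0.1673 0.1703 0.1707 0.171  0.1712]
```

View pics/c5.png

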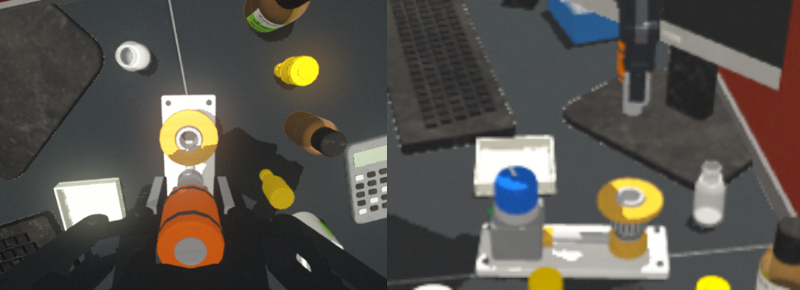

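The combined view shows the filter held upright between the fingers at (190,225). The empty socket is at (188,138) with the sleeve back up, and the tray is at (515,165) in the side crop.

```bash
python3 - <<'E'
from h import *
np.set_printoptions(precision=4,suppress=True)
z=np.load("pics/w1.npz");im,d=z["im"],z["d"]
C=cam("wrist",dict(tool_pos=np.array([.4629,-.4033,.2807]),tool_rot=np.array([-3.0895,-.5661,.0008])))
v,u=np.nonzero(d>0);P=depthpts(C,np.c_[u,v],d[v,u]);H=cv2.cvtColor(im,cv2.COLOR_RGB2HSV)[v,u]
k=(np.hypot(P[:,0]-.46,P[:,1]+.217)<.08)&(H[:,2]>120)&(P[:,2]>.014)&(P[:,2]<.022)
Q=P[k];print(k.sum(),Q[:,2].mean(),cv2.minAreaRect(Q[:,:2].astype(np.float32)))
v=np.load("pics/side0.npz")
z=np.load("pics/side0.npz");d=z["d"];C=cam("side");v,u=np.nonzero(d>0);P=depthpts(C,np.c_[u,v],d[v,u])
k=(P[:,2]>.1)&(P[:,2]<.6)&(abs(P[:,0]-.46)<.25)&(P[:,1]>-.33)&(P[:,1]<0.1);Q=P[k]; print("tall near tray",np.sort(np.hypot(Q[:,0]-.46,Q[:,1]+.217))[:100:20])
# held filter lower end: steel nipple z relative to tool from wrist5
z=np.load("pics/wrist5.npz");im,d=z["im"],z["d"];C=cam("wrist",ctrl.get_obs());v,u=np.nonzero(d>0);P=depthpts(C,np.c_[u,v],d[v,u])
k=(np.hypot(P[:,0]-.559,P[:,1]+.387)<.03)&(P[:,2]>.13);H=cv2.cvtColor(im,cv2.COLOR_RGB2HSV)[v,u]
o=k&(H[:,0]<14)&(H[:,1]>150)&(P[:,2]<.26); print("orange z",np.percentile(P[o,2],[2,98])); print("low z",np.percentile(P[k,2],[.5,2,5]), P[o].mean(0))
E
```

```text
1233 0.018101690487056392 ((0.4591006636619568, -0.2234511375427246), (0.08935008198022842, 0.08865857869386673), 84.75697326660156)
tall near tray [0.1673 0.17   0.1703 0.1705 0.1707]
orange z [0.2145 0.2444]
low z [0.1786 0.1919 0.2052] [ 0.5639 -0.3869  0.2364]
```

Request:
jog_arm(
  plan=[
    [-0.5,-0.5,0,0,0,0,-0.5],
    [-0.7,-0.8,0,0,0,0,-0.5],
    [-0.7,-0.8,0,0,0,0,-0.5],
    [-0.7,-0.8,0,0,0,0,-0.5],
    [-0.7,-0.8,0,0,0,0,-0.5],
    [-0.7,-0.8,0,0,0,0,-0.5],
    [-0.7,-0.8,0,0,0,0,-0.5],
    [-0.7,-0.8,0,0,0,0,-0.5],
  ],
)

```text
t: 14.4
tool_pos: [0.4722, -0.2452, 0.1878]
tool_rot: [-3.127, 0.284, 0.004]
contact_force: [0.7, 0.4, -0.3]
opening: 0.0288
grip_force: 50.2
```

Request:
jog_arm(
  plan=[
    [-0.5,-0.6,0.2,0,0,0,-0.5],
    [-0.4,-0.5,0.5,0,0,0,-0.5],
    [0,0,0.5,0,0,0,-0.5],
    [0,0,0,0,0,0,-0.5],
  ],
)

```text
t: 14.8
tool_pos: [0.4583, -0.2207, 0.1625]
tool_rot: [-3.127, 0.284, 0.006]
contact_force: [0.2, 0.3, -0.6]
opening: 0.0282
grip_force: 50.2
```

Request:
jog_arm(
  plan=[
    [0,0.1,0.8,0,0,0,-0.5],
    [0,0,0.9,0,0,0,-0.5],
    [0,0,0.9,0,0,0,-0.5],
    [0,0,0.9,0,0,0,-0.5],
    [0,0,0.9,0,0,0,-0.5],
    [0,0,0.9,0,0,0,-0.5],
    [0,0,0.6,0,0,0,-0.5],
    [0,0,0,0,0,0,-0.5],
  ],
)

```text
t: 15.6
tool_pos: [0.4578, -0.2228, 0.0447]
tool_rot: [-3.126, 0.285, 0.007]
contact_force: [-0.3, -0.1, -0.9]
opening: 0.0289
grip_force: 50.2
```

```bash
python3 - <<'E'
from h import *
im,d=ctrl.get_image("side"); a=cv2.resize(im[130:250,190:330],None,fx=2.8,fy=2.8)
im,d=ctrl.get_image("wrist"); im=cv2.resize(im,(448,336))
cv2.imwrite("pics/c6.png",cv2.resize(np.hstack([a,im]),(800,320))[:,:,::-1]); print(ctrl.get_obs()["tool_pos"])
E
```

```text
[ 0.45940942 -0.22377446  0.04729001]
```

View pics/c6.png

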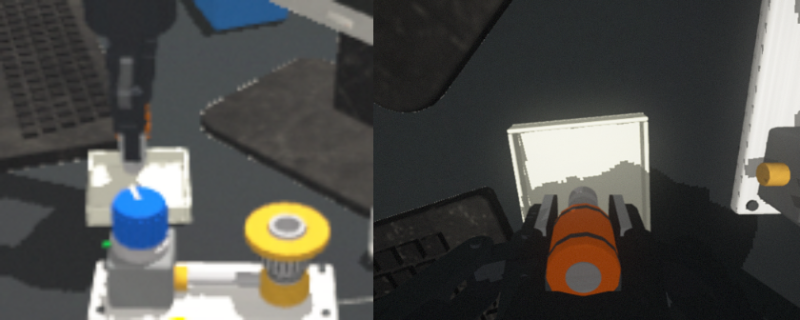

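The filter is upright over the tray, at (585,230) in the wrist half. The left half shows the sleeve up at (288,228) and the knob down. I now lower it slowly until it touches.

Request:
jog_arm(
  plan=[
    [0,0,0.4,0,0,0,-0.5],
    [0,0,0.4,0,0,0,-0.5],
    [0,0,0.2,0,0,0,-0.5],
    [0,0,0,0,0,0,-0.5],
  ],
)

```text
t: 16.1
tool_pos: [0.4586, -0.223, 0.0264]
tool_rot: [-3.128, 0.284, 0.002]
contact_force: [-0.3, 0.6, -1.4]
opening: 0.0287
grip_force: 50.2
```

Request:
jog_arm(
  plan=[
    [0,0,0.1,0,0,0,-0.5],
    [0,0,0.05,0,0,0,-0.5],
    [0,0,0,0,0,0,-0.5],
  ],
)

```text
t: 16.4
tool_pos: [0.4593, -0.2235, 0.0243]
tool_rot: [3.129, -0.284, 0.0]
contact_force: [-0.1, -0.4, -0.1]
opening: 0.0292
grip_force: 50.2
```

Request:
jog_arm(
  plan=[
    [0,0,0.06,0,0,0,-0.5],
    [0,0,0.06,0,0,0,-0.5],
    [0,0,0,0,0,0,-0.5],
  ],
)

```text
t: 16.7
tool_pos: [0.4591, -0.2234, 0.0217]
tool_rot: [-3.129, 0.284, 0.0]
contact_force: [-0.4, -0.2, -1.1]
opening: 0.0284
grip_force: 50.2
```

Request:
jog_arm(
  plan=[
    [0,0,0.06,0,0,0,-0.5],
    [0,0,0,0,0,0,-0.5],
  ],
)

```text
t: 16.9
tool_pos: [0.4592, -0.2235, 0.0207]
tool_rot: [3.129, -0.284, 0.0]
contact_force: [-0.1, -0.1, -0.9]
opening: 0.0289
grip_force: 50.3
```

Request:
jog_arm(
  plan=[
    [0,0,0.06,0,0,0,-0.5],
    [0,0,0,0,0,0,-0.5],
  ],
)

```text
t: 17.1
tool_pos: [0.4596, -0.2236, 0.0206]
tool_rot: [-3.129, 0.284, -0.0]
contact_force: [-2.6, 2.2, 5.9]
opening: 0.0288
grip_force: 50.9
```

Request:
jog_arm(
  plan=[
    [0,0,0.05,0,0,0,-0.5],
    [0,0,0,0,0,0,-0.5],
  ],
)

```text
t: 17.3
tool_pos: [0.4599, -0.2237, 0.0205]
tool_rot: [-3.129, 0.284, -0.0]
contact_force: [-3.8, 3.0, 10.8]
opening: 0.0285
grip_force: 51.3
```

Request:
jog_arm(
  plan=[
    [0,0,-0.06,0,0,0,-0.5],
    [0,0,0,0,0,0,-0.5],
    [0,0,0,0,0,0,-0.28],
    [0,0,0,0,0,0,-0.2],
    [0,0,0,0,0,0,0],
    [0,0,0,0,0,0,0.2],
    [0,0,0,0,0,0,0.2],
  ],
  grip_force=20,
)

```text
t: 18.0
tool_pos: [0.4591, -0.2234, 0.0195]
tool_rot: [-3.129, 0.284, 0.0]
contact_force: [-0.2, -0.2, -0.3]
opening: 0.0513
grip_force: 0.0
```

Request:
jog_arm(
  plan=[
    [0,0,-0.3,0,0,0,0.2],
    [0,0,-0.7,0,0,0,0.2],
    [0,0,-0.9,0,0,0,0.2],
    [0,0,-0.9,0,0,0,0.2],
    [0,0,-0.9,0,0,0,0.2],
    [0,0,-0.9,0,0,0,0.2],
    [0,0,-0.9,0,0,0,0.2],
    [0,0,-0.9,0,0,0,0.2],
  ],
)

```text
t: 18.8
tool_pos: [0.4595, -0.2236, 0.15]
tool_rot: [3.128, -0.284, 0.003]
contact_force: [-0.6, -0.7, 0.3]
opening: 0.051
grip_force: 0.0
```

Request:
jog_arm(
  plan=[
    [-0.5,0,-0.5,0,0,0,0.2],
    [0,0,0,0,0,0,0.2],
    [0,0,0,0,0,0,0.2],
  ],
)

```text
t: 19.1
tool_pos: [0.4496, -0.2218, 0.1585]
tool_rot: [3.128, -0.284, 0.002]
contact_force: [-0.4, 0.1, -0.7]
opening: 0.0514
grip_force: 0.0
```

```bash
python3 - <<'E'
from h import *
np.set_printoptions(precision=4,suppress=True)
im,d=ctrl.get_image("side"); a=cv2.resize(im[160:320,180:390],None,fx=2.1,fy=2.1)
im,d=ctrl.get_image("wrist"); im=cv2.resize(im,(448,336))
cv2.imwrite("pics/c7.png",cv2.resize(np.hstack([a,im]),(800,303))[:,:,::-1]); o=ctrl.get_obs();print(o["tool_pos"],o["t"])
E
python3 look.py w7
```

```text
[ 0.4492 -0.2214  0.1572] 19.2
19.2 [ 0.4492 -0.2214  0.1572] yaw 349.619094830056
blue 3572 mean [ 0.4515 -0.366   0.0985] circ 0.4502 -0.3666 0.0208 zmed 0.09877325123878467
orange 0
brass 2703 mean [ 0.5384 -0.3765  0.0756] circ 0.5406 -0.3763 0.0256 zmed 0.07584725908550208
```

View pics/c7.png

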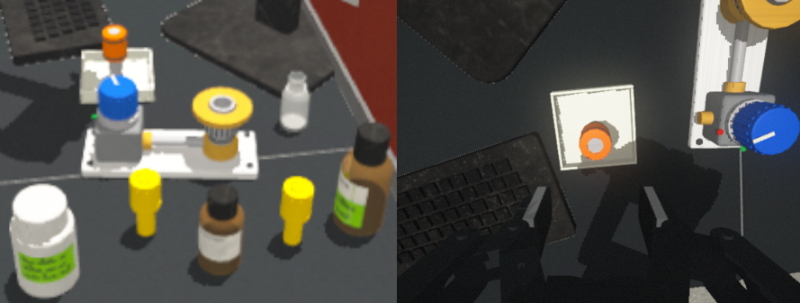

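The filter stands in the tray at (595,142) in the wrist half. The sleeve is back up (0.0758 m), the knob is down with its line at the red dot (720,131), and the bottles, vial and jar are untouched.

```bash
python3 -c "
from station import ctrl
print(ctrl.finish_job())"
```

```text
the job is handed in; nothing more can be done
None
```

The job is handed in at about 19 s of the 54 s allowed: the knob is shut and pushed back down, the sleeve has sprung back up, the orange filter stands in the tray, and the bottles, vial and jar are undisturbed. No verdict was returned on hand-in.

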